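# Turn the induction hob up four clicks

## Robot

A 7-joint arm with a two-finger parallel gripper is mounted at the origin on the work surface. World frame = base frame: x ahead of the robot, y to its left, z up, the work surface at z = 0. Lengths are in mm, angles in rad, forces in N, time in s.
With the tool pointing down it reaches from about 400 to 875 mm from the base axis. Payload 4.4 kg.
Tool frame: the origin (TCP) lies midway between the tips of the shut fingers; the grasp point (between the pads) lies 19 mm behind it (ctrl.pinch_z is the distance from the TCP to the grasp point, in mm); z points along the fingers, y is the line along which they close (so a half turn about z gives the same grasp; the last joint's range is limited). The gripper opens to 85 mm and grips with 20 to 120 N. Pads are 22 mm wide; open, the fingers measure 114 mm over their backs; the gripper's body (76 mm by 85 mm) begins 54 mm behind the grasp point. The pads swing forward as they close: fully open they stand 13 mm farther back than shut.
Start: joints at [-1.347, 0.628, 0.038, 1.517, -0.027, 0.996, -0.02], TCP at [185.72, 622.917, 231.313] pointing down, gripper open.
Joint ranges: [-3.06, 3.06], [-0.37, 2.12], [-1.25, 1.32], [0.18, 2.47], [-1.1, 4.24], [0.23, 1.98], [-2.94, 2.94]. Speed limits (rad/s): [2.57, 2.57, 3.14, 3.14, 3.14, 3.14, 3.14].

## Interface

Orientations are given as [roll, pitch, yaw] about the fixed x, y, z axes, in that order (R = Rz(yaw) Ry(pitch) Rx(roll)).
In Python, from cell import read_state, cams, order, ctrl gives the robot as it stands.
- The arm moves only by the tool move_arm, never from a script. Its argument "targets" is text: rows parted by semicolons, each of 7 numbers parted by spaces: the gripper's target within -1 to 1 (fully open at 1, half-way at 0, shut at -1), then the shift along the tool's x, y, z in cm, then the turn, a rotation vector about the tool's x, y, z in degrees. A call has 1 to 5 rows; each row shifts and turns the commanded pose from where the row before left it, along the tool's axes as they then stand; what a row does not reach is not made up. A row lasts 1/12 s, in which the tool goes at most 41.7 mm and 7.16 degrees, less where a joint would pass 70% of its speed; a pose out of reach is approached as far as the arm can. A call with a gripper value outside its range is refused whole. The fingers move at their own pace and stop on an object; the grip force is fixed at half the most. Time passes only in rows, so rows that do not move let the fingers close. It gives the time, the measured TCP pose, the force, the opening and the grip force at its end, in the units of the state.
- read_state(): the state, without advancing time (a new reading comes with each control period).
- cams.get_image(name): name is "scene" or "top" or "wrist"; returns a dict with "color" (420x560x3 uint8, red, green, blue), "fovy" (degrees; the focal length in pixels is half the picture's height over the tangent of half this angle, whatever the lens; pixels are square), "cx", "cy" (the principal point, pixels), "rvec" (rotation vector, rad) and "tvec" (3), from world to camera coordinates, as OpenCV has them. Camera axes: x right, y down, z forward; pixel columns grow to the right and rows downward; lengths in mm; the calibration is good to about 2 mm. A picture is of the moment at which its call begins. There is no depth.
- order.finish_job(): hands the job in; it is judged then, once.
The state is a dict: "clock": time; "qpos": joint angles; "qd": joint speeds; "tau": joint torques, N m; "eef_pos": TCP position; "tool_rot": TCP orientation; "force": force on the tool from outside, world axes, zero at the start; "torque": the same for the moment, N m; "width": finger opening in mm; "gripper_force": force on a finger pad.
Only numpy, scipy, OpenCV 4.12 (cv2) and the standard library are available. Lean on these libraries where they do the work, as an engineer would, in place of code of your own. Each camera call takes 0.05 s, during which the arm holds its last target. There are 200 camera calls.

## Task

Switch the portable induction hob on by pressing its big round button right down with a fingertip, then turn its heat up exactly four clicks from where the power dial stands now, pushing the dial's bar grip round clockwise with a fingertip, without taking hold of it, and leave it resting in that click. Do not press the two small timer keys, and leave the covered saucepan and everything else on the table where it is.

Things in the scene. Friction and masses are not known exactly. Their poses are not given: they have to be found in the camera images.
- hob: portable induction hob, steel case, black glass top, 380 mm deep (x) by 320 wide (y), fixed; origin under its middle, +x from its control strip to its back. Strip: front 94 mm of the top (from x = -190), 58 mm above the table; the glass with the pan: 62 mm. In this frame: dial axis (-145, 95) mm, big on/off button (-145, -105), small timer keys (-155, -5) and (-155, -37)
- power_dial (a joint): angle of the black power dial, rad, growing clockwise seen from above (more heat). Click-stops every 0.419 rad (24 degrees) from 0 to 4.19 (levels 0 to 10), end stops just beyond. It starts resting in one of levels 0 to 3. About 0.1 Nm (3 to 5 N at the bar's end) takes it out of a click; past half way it springs into the next by itself, ahead of the finger
- dial_top (a point): on the dial's upright axis, at the top of its bar grip, 86.5 mm above the table; turns with the dial: x along the bar to the nose (white index line), z up. Dial: round skirt, 64 mm diameter, its top 19 mm below this point, and across it a straight bar grip 58 mm long (x), 13 mm thick (y), flat upright sides, 19 mm tall above the skirt; the pointed nose reaches 34 mm from the axis
- dial_nose (a point): point on top of the dial's bar, 29 mm from the axis towards the nose
- onoff (a joint): travel of the big on/off button, m, 0 when out, 0.004 when right down; springs back when released, right down takes 5 N
- onoff_top (a point): centre of the top of the big on/off button, a plain grey disc of 30 mm diameter that stands 8 mm above the control strip when out; moves straight down
- timer_less (a joint): travel of a small timer key (16 mm disc, 3 mm proud of the strip), m, 0 when out, 0.002 when down; not to be pressed
- timer_more (a joint): travel of the other small timer key (same size, next to it towards the big button), m, 0 when out, 0.002 when down; not to be pressed
- pan_mid (a point): middle of the covered steel saucepan on the glass, 35 mm above its underside; pan 160 mm in diameter, 70 mm tall to the rim, 106 mm to the top of its lid knob, long handle along its x axis reaching 232 mm from the middle and pointing to the hob's right or right rear; loose, to be left alone
- pot_mid (a point): middle of a small white pinch bowl, 72 mm across, 42 mm tall, beside the hob; loose, to be left alone
- spoon_mid (a point): middle of a wooden spoon, 240 mm long, lying beside the hob; loose, to be left alone
- bottle_mid (a point): a point 100 mm up a squeeze bottle, 60 mm across, 206 mm tall, standing beside the hob; loose, to be left alone
- pave_a_mid (a point): middle of a potato block, 36 x 36 x 32 mm, on the left board; loose, to be left alone
- pave_b_mid (a point): middle of another potato block, 36 x 36 x 32 mm, on the left board; loose, to be left alone
- pave_c_mid (a point): middle of a third potato block, 36 x 36 x 32 mm, on the right board; loose, to be left alone

How it is judged (in metres and radians):
On the way, in this order (a step that is already met when the one before it is completed fails the run):
1. the big on/off button is pressed right down (value of joint onoff above 0.0033 m), for 0.05 s.
2. the power dial rests four clicks up from where it started (distance of dial_nose from where it was at the start of the episode between 0.0405 and 0.0456 m), for 0.3 s.
At the end, for the whole second after the job is handed in: The dial rests four clicks (96 degrees, give or take 8) clockwise from where it started, the on/off button is out again, and the saucepan stands within 15 mm of where it was (all of step 2 and velocity of joint power_dial between -0.1 and 0.1 rad/s and value of joint onoff below 0.001 m and distance of pan_mid from where it was at the start of the episode below 0.015 m); the robot touches nothing.
It fails at once if a small timer key is pressed (value of joint any of timer_less, timer_more above 0.0013 m).
It fails at once if the dial is taken between the fingers (y of the grasp point in the frame of dial_top between -0.008 and 0.008 m and x of the grasp point in the frame of dial_top between -0.034 and 0.036 m and z of the grasp point in the frame of dial_top below 0.013 m and contact force between the fingers and power_dial above 0.3 N).
It fails at once if the saucepan is shifted, lifted or tipped (distance of pan_mid from where it was at the start of the episode above 0.015 m or angle between pan_mid's own z axis and vertical above 0.15 rad).
It fails at once if something else on the table is knocked or moved (distance of any of pot_mid, spoon_mid, bottle_mid, pave_a_mid, pave_b_mid, pave_c_mid from where it was at the start of the episode above 0.02 m).
It also fails if it takes over 48 s, if anything falls off the work surface, if the arm or the gripper's body presses on something with over 40 N, if the wrist force passes 120 N, or if a joint passes its speed limit or range.

## Working session

There is one attempt and no reset: what is moved stays moved. The work goes in short steps, Python scripts to look and compute and a tool call to move; the robot and the scene stay as the last step left them, time stands still between calls to the robot, and variables do not carry over. Pictures are saved under pics/ and viewed, at most 10 in all, crops included, and the job is handed in when it is done.

Besides the shell and the picture viewer there is one more tool, called after "Request:" as a command line: name --argument value ..., lists and objects as JSON in quotes. move_arm: Moves the arm, as the interface text tells. Its arguments: {"type":"object","properties":{"targets":{"type":"string"}},"required":["targets"]}

```bash
mkdir -p pics
cat > h.py <<'E'
import numpy as np, cv2
from cell import read_state, cams, order, ctrl
def get(n,f=None):
    d=cams.get_image(n)
    if f: cv2.imwrite(f,cv2.cvtColor(d["color"],cv2.COLOR_RGB2BGR))
    return d
def ray(d,uv,z):
    h=d["color"].shape[0]; f=h/2/np.tan(np.radians(d["fovy"])/2)
    R=cv2.Rodrigues(np.array(d["rvec"],float))[0]; t=np.array(d["tvec"],float).ravel()
    c=-R.T@t; v=R.T@np.array([(uv[0]-d["cx"])/f,(uv[1]-d["cy"])/f,1])
    return c+v*(z-c[2])/v[2]
def proj(d,p):
    h=d["color"].shape[0]; f=h/2/np.tan(np.radians(d["fovy"])/2)
    K=np.array([[f,0,d["cx"]],[0,f,d["cy"]],[0,0,1.]])
    return cv2.projectPoints(np.array(p,float).reshape(-1,1,3),np.array(d["rvec"],float),np.array(d["tvec"],float),K,None)[0].reshape(-1,2)
E
python3 - <<'E'
from h import *
import pickle
ds={n:get(n) for n in("scene","top")}
pickle.dump(ds,open("d0.pkl","wb"))
a=np.hstack([ds["scene"]["color"],ds["top"]["color"]])
for n in ds: cv2.imwrite(f"pics/{n}0.png",cv2.resize(ds[n]["color"][:,:,::-1],(800,600)))
print(read_state())
for n in ds: print(n,{k:v for k,v in ds[n].items() if k!="color"})
E
```

```text
{'clock': 0.1, 'qpos': array([-1.34679028,  0.62923354,  0.03846702,  1.51826474, -0.02698386,
        0.99635248, -0.01999004]), 'qd': array([-0.00063241, -0.00283791, -0.00083044, -0.00215735, -0.00128709,
       -0.00160604,  0.00023572]), 'tau': array([ 2.98297506e-03, -5.64526677e+01,  1.23050261e+00, -1.93973047e+01,
        1.13202029e-02,  5.43836519e-03,  2.57491308e-05]), 'eef_pos': array([185.57188262, 622.34768083, 230.49555677]), 'tool_rot': array([-3.13985363e+00,  4.34787529e-05,  2.85178745e+00]), 'force': array([0.11855341, 0.23963284, 0.40580811]), 'torque': array([-0.00881567,  0.00181253,  0.01944843]), 'gripper_force': 0.0, 'width': 85.38999954494346}
scene {'fovy': 48.77852144530626, 'cx': 279.3492057634791, 'cy': 209.83940901433522, 'rvec': array([ 0.69256513,  2.69446696, -1.04686408]), 'tvec': array([ 556.25646939, -147.27936367, 1673.37040096])}
top {'fovy': 50.12964897054214, 'cx': 280.2972438750679, 'cy': 211.1281789227212, 'rvec': array([ 2.19257784, -2.16842939,  0.1053365 ]), 'tvec': array([ -16.71961089,  614.40516516, 1220.52237569])}
```

View pics/top0.png

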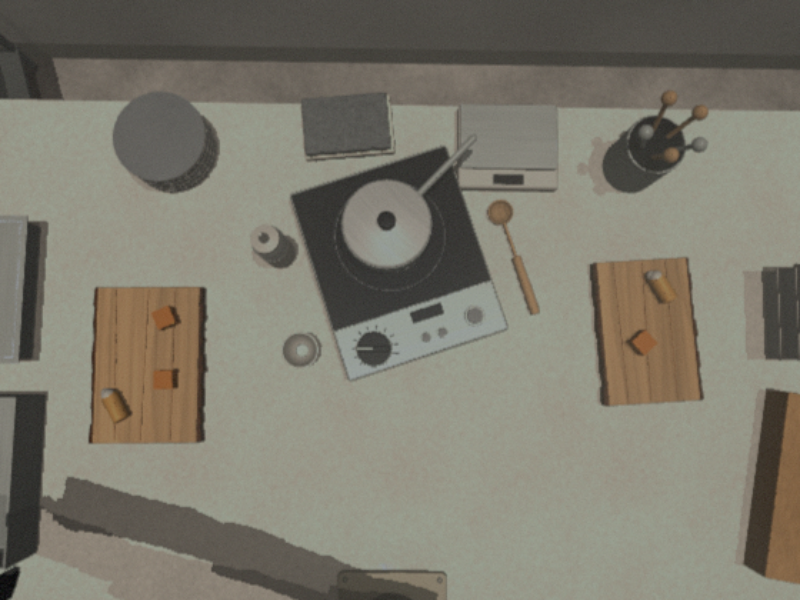

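View pics/scene0.png

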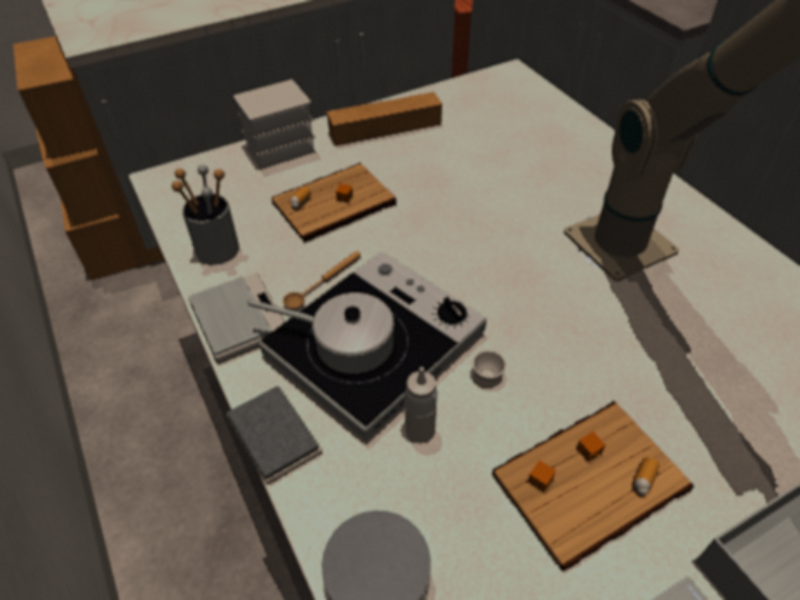

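The top view shows the hob rotated slightly. The dial is at about (374,349) with its white index pointing left, the button at (474,315), the timer keys at (426,337) and (442,332), the bowl at (300,350) and the spoon at (515,260), all in 800x600 pixels.

```bash
cat > m.py <<'E'
from h import *
import pickle
ds=pickle.load(open("d0.pkl","rb")); d=ds["top"]; g=cv2.cvtColor(d["color"],cv2.COLOR_RGB2GRAY)
k=.7
print("dial rough",ray(d,(374*k,349*k),80),"btn",ray(d,(474*k,315*k),66))
for c in[(348,380),(507,327),(446,148),(292,196)]: print("corner",ray(d,(c[0]*k,c[1]*k),60).round(1))
# dial skirt: dark blob near dial
roi=np.zeros_like(g); cv2.circle(roi,(262,244),20,255,-1)
m=((g<75)&(roi>0)).astype(np.uint8)
n,l,s,c=cv2.connectedComponentsWithStats(m)
for i in range(1,n):
    if s[i,4]>50: print("dark",s[i],c[i],ray(d,c[i],68))
print("px/mm",np.linalg.norm(proj(d,[[600,0,60],[600,100,60]])@[[1],[0]]),proj(d,[[0,0,0],[600,0,60],[600,100,60]]))
cv2.imwrite("pics/crop1.png",cv2.resize(d["color"][195:275,225:365,::-1],None,fx=5.7,fy=5.7,interpolation=cv2.INTER_CUBIC))
E
python3 m.py
```

```text
dial rough [521.34997034  38.44782303  80.        ] btn [ 587.4097857  -148.37449153   66.        ]
corner [463.2  86.9  60. ]
corner [ 565.8 -211.6   60. ]
corner [911.1 -94.7  60. ]
corner [812.6 200.5  60. ]
dark [250 233  23  22 382] [261.46858639 243.46596859] [523.7258627   39.74912598  68.        ]
px/mm 366.0437953545267 [[274.14624667 437.16241375]
 [276.68244199 215.38130608]
 [239.65576649 214.96085204]]
```

View pics/crop1.png

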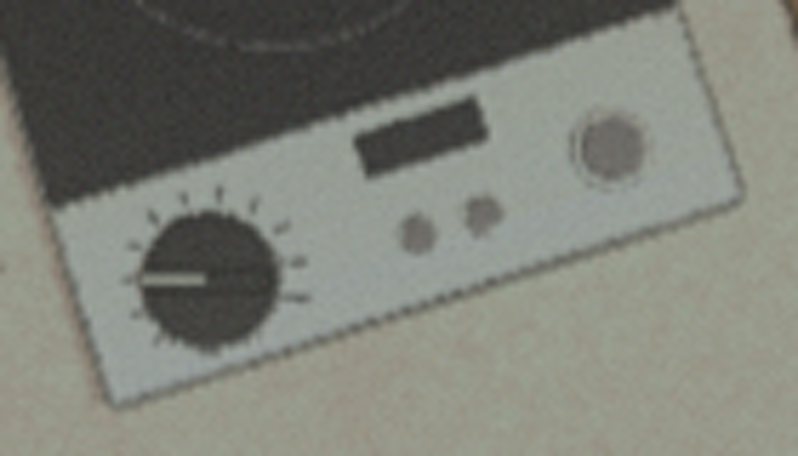

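Hob yaw is about 18.5° and the given offsets agree with what I measured: dial at about (522,39.5), button at about (584,-150). The nose points along world +y, which is level 2 by the ticks. After 96° clockwise it should point about -6° from +x. I'll shut the fingers, turn the tool to yaw 180° and travel to above the button.

Request:
move_arm --targets "-1 0 0 0 0 0 -5.5;-1 0 0 0 0 0 -5.5;-1 0 0 0 0 0 -5.6;-1 -1.8 -3.5 0 0 0 0;-1 -1.8 -3.5 0 0 0 0"

```text
clock: 0.52
eef_pos: [220.0, 553.3, 230.3]
tool_rot: [3.141, -0.001, -3.137]
force: [1.8, -0.5, -0.8]
width: 25.7
gripper_force: 0.0
```

Request:
move_arm --targets "-1 -1.8 -3.5 0 0 0 0;-1 -1.8 -3.5 0 0 0 0;-1 -1.8 -3.5 0 0 0 0;-1 -1.8 -3.5 0 0 0 0;-1 -1.8 -3.5 0 0 0 0"

```text
clock: 0.93
eef_pos: [312.1, 375.9, 231.1]
tool_rot: [-3.141, -0.0, -3.141]
force: [1.6, -0.4, 0.5]
width: 0.1
gripper_force: 0.0
```

Request:
move_arm --targets "-1 -1.8 -3.5 0 0 0 0;-1 -1.8 -3.5 0 0 0 0;-1 -1.8 -3.5 0 0 0 0;-1 -1.8 -3.5 0 0 0 0;-1 -1.8 -3.5 0 0 0 0"

```text
clock: 1.35
eef_pos: [402.0, 201.0, 231.3]
tool_rot: [-3.142, -0.0, -3.141]
force: [0.6, -0.6, 1.0]
width: -0.2
gripper_force: 0.0
```

Request:
move_arm --targets "-1 -1.8 -3.5 0 0 0 0;-1 -1.8 -3.5 0 0 0 0;-1 -1.8 -3.5 0 0 0 0;-1 -1.8 -3.5 0 0 0 0;-1 0 0 0 0 0 0"

```text
clock: 1.77
eef_pos: [476.9, 54.1, 231.3]
tool_rot: [-3.137, 0.003, 3.129]
force: [0.7, 0.3, 0.1]
width: -0.1
gripper_force: 0.0
```

Run:
```python
from h import *
import pickle
d=get("wrist"); pickle.dump(d,open("w1.pkl","wb"))
cv2.imwrite("pics/w1.png",cv2.resize(d["color"][:,:,::-1],(800,600)))
print(proj(d,[[522,39.5,86.5],[584,-150,66],[522,68.5,86.5]])/.7, read_state()["eef_pos"],d["tvec"])
```

```text
[[377.32504099 354.11830222]
 [111.32077219 425.93258468]
 [423.94375552 353.67233033]] [475.11167415  58.07274796 231.07266139] [ -59.7464715  -492.78750004  229.55430695]
```

View pics/w1.png

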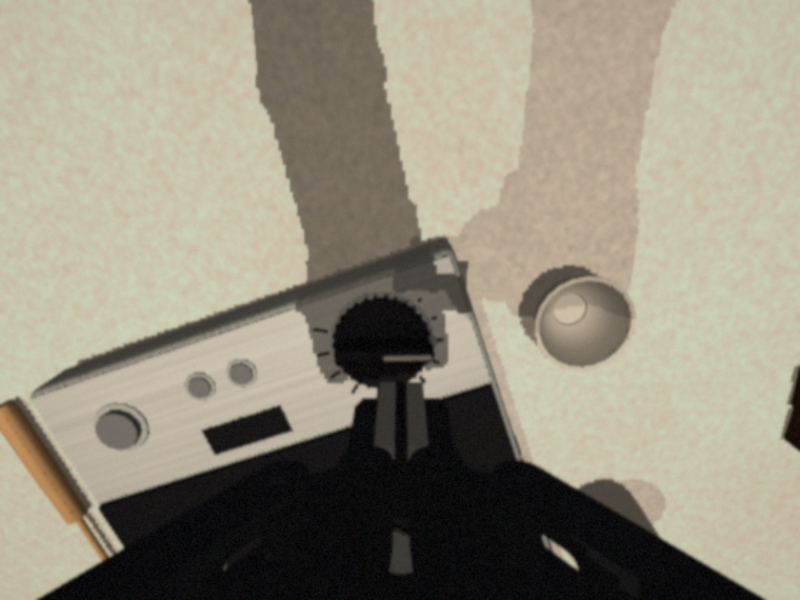

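The wrist view shows the button centre at (120,428), the index line from (385,358) to (433,357), and the timer keys at (200,385) and (241,373).

Run:
```python
from h import *
import pickle
d=pickle.load(open("w1.pkl","rb")); k=.7
for n,p,z in[("btn",(120,428),66),("t1",(200,385),61),("t2",(241,373),61),("i0",(385,358),86.5),("i1",(433,357),86.5),("cor",(447,239),58),("bowl",(585,321),42)]: print(n,ray(d,(p[0]*k,p[1]*k),z).round(1))
g=cv2.cvtColor(d["color"],cv2.COLOR_RGB2GRAY)
m=np.zeros_like(g); m[244:256,262:310]=(g[244:256,262:310]>70)
m=cv2.connectedComponentsWithStats(m); 
for s,c in zip(m[2][1:],m[3][1:]): print(s,c)
dt=pickle.load(open("d0.pkl","rb"))["top"]
o=(195,225)
for n,p,z in[("btn",(612,147),66),("t1",(417,235),61),("t2",(482,215),61),("i0",(205,280),86.5),("i1",(142,279),86.5),("skirt",(210,281),68)]: print(n,ray(dt,(225+p[0]/5.7,195+p[1]/5.7),z).round(1))
print("pan",ray(dt,(387*k,220*k),168))
```

```text
btn [ 585.7 -144.2   66. ]
t1 [555.3 -85.5  61. ]
t2 [546.4 -56.   61. ]
i0 [524.7  44.2  86.5]
i1 [524.3  74.2  86.5]
cor [455.7  84.1  58. ]
bowl [517.9 183.3  42. ]
[298 244  12  12  76] [305.73684211 250.        ]
[269 249  33   4 112] [284.17857143 250.25892857]
btn [ 586.6 -149.9   66. ]
t1 [544.3 -58.4  61. ]
t2 [554.1 -89.1  61. ]
i0 [521.7  40.4  86.5]
i1 [521.8  69.5  86.5]
skirt [521.5  38.7  68. ]
pan [744.70065714  16.16875125 168.        ]
```

Request:
move_arm --targets "-1 -1.4 -2.6 0 0 0 0;-1 -1.4 -2.6 0 0 0 0;-1 -1.4 -2.6 0 0 0 0;-1 -1.4 -2.6 0 0 0 0;-1 -1.4 -2.6 0 0 0 0"

```text
clock: 2.23
eef_pos: [543.8, -66.8, 231.0]
tool_rot: [3.141, -0.001, -3.14]
force: [-0.1, 0.7, -1.0]
width: -0.0
gripper_force: 0.0
```

Request:
move_arm --targets "-1 -1.4 -2.7 1 0 0 0;-1 -1.4 -2.7 2 0 0 0;-1 -1.4 -2.7 3 0 0 0;-1 0 0 3 0 0 0;-1 0 0 3 0 0 0"

```text
clock: 2.65
eef_pos: [585.7, -148.5, 110.5]
tool_rot: [-3.141, 0.001, 3.139]
force: [-0.1, 1.9, -0.2]
width: -0.1
gripper_force: 0.0
```

Request:
move_arm --targets "-1 0 0 2 0 0 0;-1 0 0 0.5 0 0 0;-1 0 0 0.2 0 0 0;-1 0 0 0 0 0 0;-1 0 0 0 0 0 0"

```text
clock: 3.07
eef_pos: [586.4, -147.1, 86.5]
tool_rot: [-3.141, 0.002, -3.141]
force: [-0.5, 0.9, 0.8]
width: -0.2
gripper_force: 0.0
```

Request:
move_arm --targets "-1 0 0 0.8 0 0 0;-1 0 0 0.8 0 0 0;-1 0 0 0.3 0 0 0;-1 0 0 0.1 0 0 0;-1 0 0 0 0 0 0"

```text
clock: 3.48
eef_pos: [585.1, -147.3, 64.9]
tool_rot: [3.141, -0.001, 3.141]
force: [-0.9, 1.0, 2.9]
width: 0.2
gripper_force: 1.2
```

Request:
move_arm --targets "-1 0 0 0.1 0 0 0;-1 0 0 0.1 0 0 0;-1 0 0 0.1 0 0 0;-1 0 0 0 0 0 0;-1 0 0 0 0 0 0"

```text
clock: 3.9
eef_pos: [585.1, -147.4, 62.2]
tool_rot: [3.141, -0.0, 3.141]
force: [-2.0, 1.1, 5.0]
width: -0.7
gripper_force: 2.4
```

Request:
move_arm --targets "-1 0 0 0.1 0 0 0;-1 0 0 0.1 0 0 0;-1 0 0 0 0 0 0;-1 0 0 0 0 0 0;-1 0 0 0 0 0 0"

```text
clock: 4.32
eef_pos: [585.1, -147.3, 61.9]
tool_rot: [3.141, 0.0, 3.141]
force: [-6.0, 3.6, 18.3]
width: 0.2
gripper_force: 8.9
```

The button bottomed out: 18 N with the tip at z 62. Lift and move to behind the dial's nose, on the robot side of the bar.

Request:
move_arm --targets "-1 0 0 -1 0 0 0;-1 0 0 -3 0 0 0;-1 0 0 -3 0 0 0;-1 1.5 3.4 0 0 0 0;-1 1.5 3.4 0 0 0 0"

```text
clock: 4.73
eef_pos: [557.5, -81.8, 132.0]
tool_rot: [-3.139, 0.007, 3.136]
force: [0.7, 1.5, -0.5]
width: 0.3
gripper_force: 0.0
```

Request:
move_arm --targets "-1 1.5 3.4 0 0 0 0;-1 1.5 3.4 0 0 0 0;-1 1.5 3.4 0 0 0 0;-1 1.3 2.7 0 0 0 0;-1 0.5 1.2 0 0 0 0"

```text
clock: 5.15
eef_pos: [490.2, 66.1, 129.9]
tool_rot: [3.14, -0.001, -3.136]
force: [0.7, 0.1, -0.0]
width: -0.2
gripper_force: 0.0
```

Request:
move_arm --targets "-1 0 0 1.8 0 0 0;-1 0 0 1.6 0 0 0;-1 0 0 1.2 0 0 0;-1 0 0 0.6 0 0 0;-1 0 0 0 0 0 0"

```text
clock: 5.57
eef_pos: [491.8, 61.3, 76.9]
tool_rot: [-3.141, -0.002, 3.141]
force: [-0.0, 0.0, 0.6]
width: 0.2
gripper_force: 0.0
```

Run:
```python
from h import *
import pickle
s=read_state(); print(s["eef_pos"],s["force"],s["tool_rot"])
d=get("wrist"); pickle.dump(d,open("w2.pkl","wb"))
cv2.imwrite("pics/w2.png",cv2.resize(d["color"][:,:,::-1],(800,600)))
```

```text
[491.79460649  61.27352359  76.88559115] [-0.014198    0.0415983   0.59870857] [-3.14108739e+00 -1.84954708e-03  3.14128400e+00]
```

View pics/w2.png

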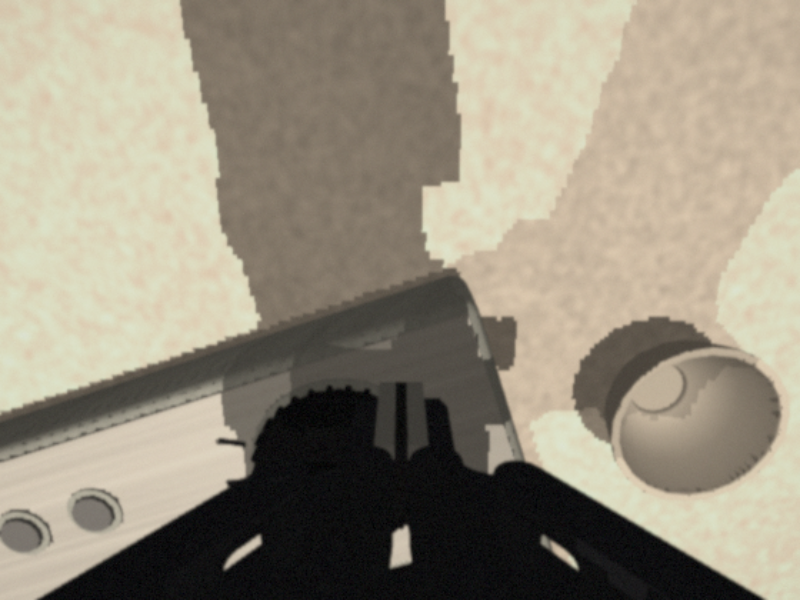

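The fingertip sits at (400,385), beside the dial skirt (middle near (330,450)) and behind the nose as planned, with the bowl well clear. Advance to contact.

Request:
move_arm --targets "-1 -0.5 0 0 0 0 0;-1 -0.4 0 0 0 0 0;-1 -0.1 0 0 0 0 0;-1 -0.1 0 0 0 0 0;-1 0 0 0 0 0 0"

```text
clock: 6.03
eef_pos: [503.9, 61.5, 78.4]
tool_rot: [3.141, 0.001, 3.141]
force: [0.5, -0.0, 0.6]
width: 0.3
gripper_force: 0.0
```

Request:
move_arm --targets "-1 -0.1 0 0 0 0 0;-1 0 0 0 0 0 0;-1 -0.1 0 0 0 0 0;-1 0 0 0 0 0 0;-1 0 0 0 0 0 0"

```text
clock: 6.45
eef_pos: [505.3, 61.6, 78.0]
tool_rot: [3.142, -0.0, -3.142]
force: [-0.5, -0.2, 0.3]
width: -0.3
gripper_force: 0.0
```

Request:
move_arm --targets "-1 -0.1 0 0 0 0 0;-1 0 0 0 0 0 0;-1 0 0 0 0 0 0"

```text
clock: 6.7
eef_pos: [506.4, 61.5, 78.0]
tool_rot: [3.142, -0.0, 3.142]
force: [0.2, -0.5, -0.2]
width: 0.1
gripper_force: 0.0
```

Request:
move_arm --targets "-1 -0.1 0 0 0 0 0;-1 0 0 0 0 0 0;-1 0 0 0 0 0 0"

```text
clock: 6.95
eef_pos: [507.4, 61.6, 78.0]
tool_rot: [3.142, 0.0, 3.141]
force: [-0.2, 0.1, 0.1]
width: -0.0
gripper_force: 0.0
```

Request:
move_arm --targets "-1 -0.1 0 0 0 0 0;-1 0 0 0 0 0 0;-1 0 0 0 0 0 0"

```text
clock: 7.2
eef_pos: [507.7, 61.6, 77.9]
tool_rot: [3.142, -0.001, 3.142]
force: [-2.6, 0.2, 1.0]
width: -0.3
gripper_force: 0.9
```

Contact. Sweep in 3° steps along the arc, turning the tool with the bar.

Request:
move_arm --targets "-1 -0.112 0.083 0 0 0 3;-1 -0.112 0.083 0 0 0 3;-1 -0.112 0.083 0 0 0 3;-1 -0.112 0.083 0 0 0 3;-1 -0.112 0.083 0 0 0 3"

```text
clock: 7.62
eef_pos: [514.6, 65.3, 78.0]
tool_rot: [3.141, 0.0, 2.877]
force: [0.1, -0.2, 0.0]
width: -0.1
gripper_force: 0.0
```

Request:
move_arm --targets "-1 -0.112 0.083 0 0 0 3;-1 -0.112 0.083 0 0 0 3;-1 -0.112 0.083 0 0 0 3;-1 -0.112 0.083 0 0 0 3;-1 -0.112 0.083 0 0 0 3"

```text
clock: 8.03
eef_pos: [519.6, 67.5, 77.8]
tool_rot: [-3.141, -0.003, 2.616]
force: [-3.6, 0.9, 1.4]
width: 0.3
gripper_force: 1.5
```

Request:
move_arm --targets "-1 -0.112 0.083 0 0 0 3;-1 -0.112 0.083 0 0 0 3;-1 -0.112 0.083 0 0 0 3;-1 -0.112 0.083 0 0 0 3;-1 -0.112 0.083 0 0 0 3"

```text
clock: 8.45
eef_pos: [528.5, 67.0, 78.1]
tool_rot: [3.141, 0.001, 2.354]
force: [0.3, 0.1, 0.4]
width: 0.1
gripper_force: 0.1
```

Run:
```python
from h import *
d=get("top"); cv2.imwrite("pics/t2.png",cv2.resize(d["color"][150:290,200:390,::-1],None,fx=4.2,fy=4.2,interpolation=cv2.INTER_CUBIC))
s=read_state(); print(s["eef_pos"],s["force"],s["tool_rot"])
```

```text
[528.65064705  67.13453536  78.05678539] [-0.49196859  1.15410368  0.66465697] [3.14095216e+00 7.56100576e-04 2.35163184e+00]
```

View pics/t2.png

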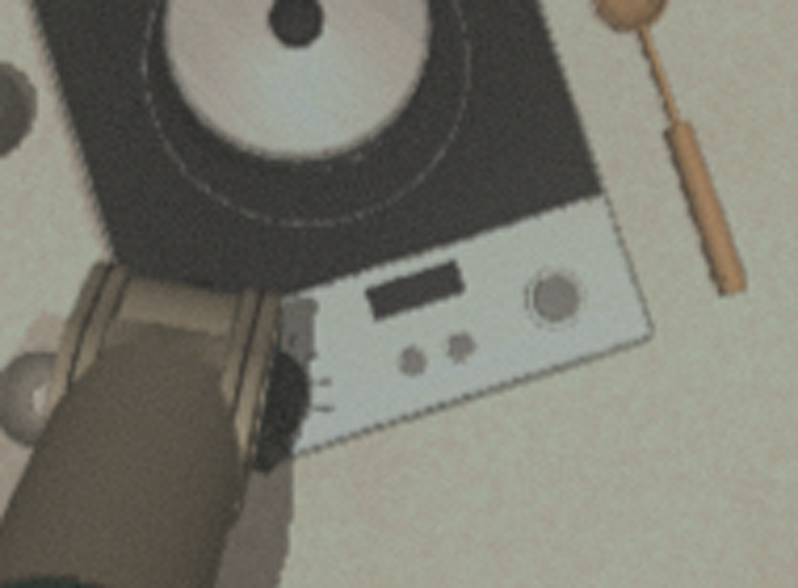

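Request:
move_arm --targets "-1 -0.112 0.083 0 0 0 3;-1 -0.112 0.083 0 0 0 3;-1 -0.112 0.083 0 0 0 3;-1 -0.112 0.083 0 0 0 3;-1 0 0 0 0 0 0"

```text
clock: 8.92
eef_pos: [533.2, 66.4, 77.9]
tool_rot: [-3.141, -0.001, 2.147]
force: [-0.2, 0.8, 0.5]
width: -0.0
gripper_force: 0.8
```

Request:
move_arm --targets "-1 -0.112 0.083 0 0 0 3;-1 -0.112 0.083 0 0 0 3;-1 0 0 0 0 0 0"

```text
clock: 9.17
eef_pos: [536.6, 64.4, 78.1]
tool_rot: [3.141, 0.001, 2.043]
force: [-0.3, -0.5, -1.2]
width: 0.0
gripper_force: 0.0
```

Request:
move_arm --targets "-1 -0.112 0.083 0 0 0 3;-1 -0.112 0.083 0 0 0 3;-1 -0.112 0.083 0 0 0 3;-1 0 0 0 0 0 0"

```text
clock: 9.5
eef_pos: [539.6, 62.9, 78.0]
tool_rot: [-3.141, -0.0, 1.886]
force: [-0.6, 0.8, 0.5]
width: -0.2
gripper_force: 0.6
```

Request:
move_arm --targets "-1 -0.112 0.083 0 0 0 3;-1 0 0 0 0 0 0"

```text
clock: 9.67
eef_pos: [540.4, 62.8, 77.9]
tool_rot: [-3.141, -0.001, 1.835]
force: [-1.7, 1.4, 0.6]
width: -0.2
gripper_force: 1.5
```

Request:
move_arm --targets "-1 -0.112 0.083 0 0 0 3;-1 0 0 0 0 0 0"

```text
clock: 9.83
eef_pos: [541.6, 61.6, 78.0]
tool_rot: [-3.141, -0.001, 1.783]
force: [-0.6, 2.5, 0.2]
width: -0.1
gripper_force: 1.2
```

Request:
move_arm --targets "-1 -0.112 0.083 0 0 0 3;-1 0 0 0 0 0 0"

```text
clock: 10.0
eef_pos: [543.2, 59.9, 78.0]
tool_rot: [3.141, 0.001, 1.73]
force: [0.4, 1.2, -0.9]
width: 0.1
gripper_force: 0.6
```

Request:
move_arm --targets "-1 -0.056 0.042 0 0 0 1.5;-1 0 0 0 0 0 0"

```text
clock: 10.17
eef_pos: [543.7, 58.9, 78.1]
tool_rot: [3.141, 0.001, 1.702]
force: [-0.3, -0.6, 0.5]
width: -0.0
gripper_force: 0.0
```

Request:
move_arm --targets "-1 -0.056 0.042 0 0 0 1.5;-1 0 0 0 0 0 0"

```text
clock: 10.33
eef_pos: [544.0, 58.3, 78.1]
tool_rot: [3.141, 0.001, 1.674]
force: [-0.1, -0.3, 0.1]
width: -0.2
gripper_force: 0.0
```

The force dropped to zero after the fourth spring. Back away from the bar, lift, and move aside to check.

Request:
move_arm --targets "-1 0.5 0 0 0 0 0;-1 1 0 0 0 0 0;-1 0 0 0 0 0 0;-1 0 0 -2 0 0 0;-1 0 0 -3.5 0 0 0"

```text
clock: 10.75
eef_pos: [539.4, 74.8, 130.7]
tool_rot: [-3.134, 0.0, 1.677]
force: [0.7, 0.9, 0.3]
width: 0.4
gripper_force: 0.0
```

Request:
move_arm --targets "-1 0 0 -4 0 0 0;-1 0 0 -3.5 0 0 0;-1 0 0 -2 0 0 0;-1 4 0 0 0 0 0;-1 4 0 0 0 0 0"

```text
clock: 11.17
eef_pos: [535.4, 152.5, 230.4]
tool_rot: [3.137, -0.0, 1.67]
force: [0.8, 0.8, 0.5]
width: -0.2
gripper_force: 0.0
```

Request:
move_arm --targets "-1 4 -2 0 0 0 0;-1 3.5 -2 0 0 0 0;-1 3.5 -2 0 0 0 0;-1 3.5 -2 0 0 0 0;-1 1 0 0 0 0 0"

```text
clock: 11.58
eef_pos: [433.3, 303.7, 227.1]
tool_rot: [-3.136, -0.003, 1.686]
force: [-0.8, -0.1, -0.0]
width: -0.1
gripper_force: 0.0
```

Run:
```python
from h import *
s=read_state(); print(s["eef_pos"],s["force"])
d=get("top"); cv2.imwrite("pics/t3.png",cv2.resize(d["color"][195:275,225:365,::-1],None,fx=5.7,fy=5.7,interpolation=cv2.INTER_CUBIC))
```

```text
[433.33935145 303.71615222 227.1236448 ] [-0.77564776 -0.09389897 -0.00573612]
```

View pics/t3.png

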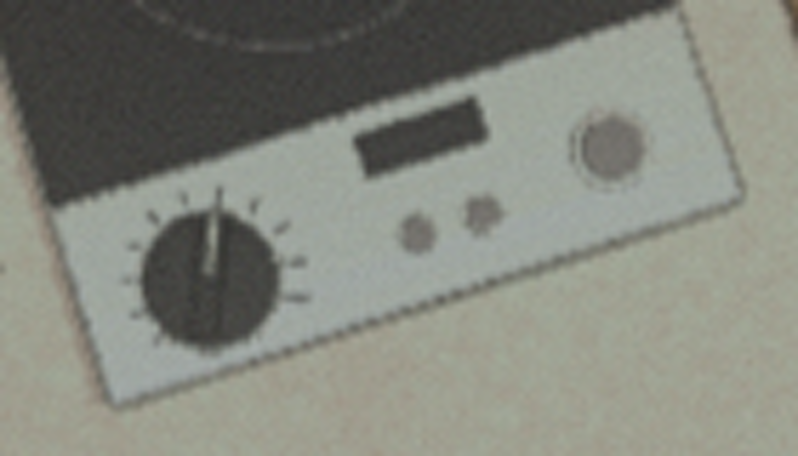

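The index now runs from (207,272) to (216,210), pointing at the level-6 tick (219,192). That is about 96° clockwise of where it started, with everything else in place. Hold still, then hand in.

Request:
move_arm --targets "-1 0 0 0 0 0 0;-1 0 0 0 0 0 0;-1 0 0 0 0 0 0;-1 0 0 0 0 0 0;-1 0 0 0 0 0 0"

```text
clock: 12.05
eef_pos: [440.6, 295.5, 228.1]
tool_rot: [3.141, 0.0, 1.673]
force: [-0.6, 0.1, 0.7]
width: -0.1
gripper_force: 0.0
```

```bash
python3 -c "
from cell import order
print(order.finish_job())"
```

```text
the job is handed in; nothing more can be done
None
```

I pressed the on/off button right down and turned the dial four clicks clockwise, from level 2 to level 6, where the last top view shows it resting; the job is handed in at about 12 s, and no verdict came back.

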